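Return the weight and slide the weight tray into the balance

TASK

Stand the brass weight in the empty well of the weight tray, then slide the loaded tray, the end without the black fin first, into the bay under the front of the balance until it is fully home, and let go of it. The guide inside the bay is hidden and may lie a little to either side of the balance's middle, but its left wall (seen from the robot) reaches well forward, so the side of the tray can be brought against it by feel and run in along it. Be gentle, never force the tray against the balance, keep the weights standing, and leave everything else on the bench alone.

Things in the scene. Friction and masses are not known exactly. Their poses are not given: they have to be found in the camera images.
- balance: White laboratory balance with glass draught shield, fixed. Origin: foot of the middle of its front face (the one towards the robot), bench level; x points into the balance, y to its left, z up. Deck 200 wide, underside 62, top 80 above the bench; glass from 115 behind the face, 233 high. Under the deck an open-fronted bay, 184 wide between side cheeks, without a floor: the tray slides on the bench.
- bay_left (a point): Point on the balance's middle line, 17 behind the front face, bench level. The left (+y) guide wall is long: straight from here to the end stop, 51.75 left of the hidden channel's middle; its front end, 5 to 17 behind the face, slants away to the left by a few mm. The guide takes at most 25 N.
- bay_mouth (a point): Point on the balance's middle line, 70 behind the front face, bench level. The bay holds a rigid aluminium guide, 42 high, square to the balance, hidden from above: a channel 103.5 wide whose middle lies anywhere from 14 left to 14 right of this line, differing each time. Its right (-y) wall starts here, with a 3 mm slanted lead-in; before it the tray is free to the right. A rigid end stop stands 62 further in.
- tray: Low aluminium tray with blue insert, loose on the bench, 130 long (x), 100 wide (y), rim 16 high, about 0.3 kg empty, slides easily. Origin: middle of its underside. Its +x end enters the bay first; a black fin sticks out of the -x end. Two steel weights stand near the +x end. Home: origin 67 behind the balance's front face, -x end about flush with the face, fin outside.
- well (a point): Centre of the floor of the empty well, 3 above the tray's underside, at tray x = -28, y = 0. The well is 34 wide and 9 deep (insert top 12 above the bench). A point of the tray.
- fin (a point): Point in the tray's black fin to pinch it from above, at tray x = -95, y = 0, 45 above the bench. The fin is 10 thick (y), runs from x = -65 to -112 and from 10 to 60 above the bench.
- weight: Brass knob weight, loose, standing on the bench: cylinder 26 in diameter and 34 high, with a 16 wide knob on a thin neck on top, 50 high in all, 0.15 kg. Origin: centre of its underside, z up.
- steel_a: Steel weight of the same shape, standing in the tray's far left well. Origin: centre of its underside.
- steel_b: Steel weight of the same shape, standing in the tray's far right well. Origin: centre of its underside.
- jar: Small amber glass jar, 36 wide, 50 high, loose on the bench, to be left alone. Origin: centre of its underside.
- beaker: Glass beaker 64 wide, 85 high, loose, to be left alone. Origin: centre of its underside.
- brush: Brush lying on the bench, loose, to be left alone.
- driver: Screwdriver lying on the bench, loose, to be left alone.
- dish: White dish 90 wide, 18 high, loose, to be left alone. Origin: centre of its underside.
- flask: Amber bottle 60 wide, 150 high, loose, to be left alone. Origin: centre of its underside.

How it is judged:
On the way, in this order (a step that is already met when the one before it is completed fails the run):
1. the brass weight stands released in the empty well, the tray still outside the bay (horizontal distance between weight and well below 0.007 m and height (world z) of weight below 0.008 m and angle between weight's own z axis and vertical below 0.15 rad and contact force between the fingers and weight below 0.1 N and x of tray in the frame of balance below -0.04 m), for 0.2 s.
2. the tray is fully home in the bay (x of tray in the frame of balance between 0.063 and 0.072 m and angle between the x axis of tray and the x axis of balance, either way round below 0.06 rad), for 0.2 s.
At the end, for the whole second after the job is handed in: The tray lies flat on the bench in the bay, within 4 mm of its end stop, square to the balance within 0.06 rad, released and at rest; the brass weight stands upright in its well (within 7 mm of its centre) and the two steel weights stand upright in theirs (all of step 2 and y of tray in the frame of balance between -0.02 and 0.02 m and height (world z) of tray below 0.004 m and horizontal distance between weight and well below 0.007 m and height (world z) of each of weight, steel_a, steel_b below 0.008 m and angle between each of weight, steel_a, steel_b's own z axis and vertical below 0.15 rad and linear speed of tray below 0.01 m/s and contact force between the fingers and tray below 0.1 N); the robot touches nothing.
It fails at once if the tray or a weight pushed against the balance or its guide with more than 25 N (contact force between any of tray, weight and balance above 25 N).
It fails at once if the gripper or arm pressed on the balance with more than 25 N (contact force between any of the fingers, the arm and balance above 25 N).
It fails at once if a steel weight tipped over (angle between any of steel_a, steel_b's own z axis and vertical above 0.5 rad).
It fails at once if a bystander on the bench moved by more than 2 cm (distance of any of jar, beaker, brush, driver, dish, flask from where it was at the start of the episode above 0.02 m).
It also fails if it takes over 72 s, if anything falls off the work surface, if the arm or the gripper's body presses on something with over 40 N, if the wrist force passes 120 N, or if a joint passes its speed limit or range.

ROBOT

A 7-joint arm with a two-finger parallel gripper is mounted at the origin on the work surface. World frame = base frame: x ahead of the robot, y to its left, z up, the work surface at z = 0. Lengths are in m, angles in rad, forces in N, time in s.
With the tool pointing down it reaches from about 0.35 to 0.9 m from the base axis. Payload 19.9 kg.
Tool frame: the origin (TCP) lies at the very end of the fingers, on their centre line; the grasp point (between the pads) lies 19 mm behind it (robot.grip_point_offset is the distance from the TCP to the grasp point, in m); y points along the fingers, x is the direction in which the jaws open and shut, and the axes are right-handed (so a half turn about y gives the same grasp; the last joint's range is limited). The gripper opens to 94 mm and grips with 3 to 60 N. Pads are 16 mm wide; open, the fingers measure 119 mm over their backs; the gripper's body (75 mm by 177 mm) begins 78 mm behind the grasp point.
Start: joints at [-1.238, 0.417, -0.01, 1.614, 0.005, 1.111, -0.053], TCP at [0.229, 0.582, 0.205] pointing down, gripper open.
Joint ranges: [-2.81, 2.81], [-0.39, 2.02], [-1.27, 1.25], [0.06, 2.57], [-1.19, 4.33], [0.19, 2], [-2.82, 2.82]. Speed limits (rad/s): [1.89, 1.89, 2.39, 2.39, 3.01, 3.01, 3.01].

INTERFACE

Orientations are given as a rotation vector (axis times angle).
In Python, from station import robot gives the robot as it stands.
- The arm moves only by the tool carry_out, never from a script. Its argument "rows" is a list of rows, each a list of 7 numbers: the turn, a rotation vector about the tool's x, y, z in degrees, then the shift along the tool's x, y, z in mm, then the closure, from 0 (fully open) to 1 (shut). In form: [[wx, wy, wz, dx, dy, dz, claw], ...]. A call has 1 to 8 rows; each row shifts and turns the commanded pose from where the row before left it, along the tool's axes as they then stand; what a row does not reach is not made up. A row lasts 1/10 s, in which the tool goes at most 50 mm and 8.59 degrees, less where a joint would pass 70% of its speed; a pose out of reach is approached as far as the arm can. A call with a gripper value outside its range is refused whole. The fingers move at their own pace and stop on an object; "newtons" is the grip in N (left out, the last holds). Time passes only in rows, so rows that do not move let the fingers close. It gives the time, the measured TCP pose, the force and the opening at its end, in the units of the state.
- robot.read_state(): the state, without advancing time (a new reading comes with each control period).
- robot.snapshot(name): name is "side" or "top" or "wrist"; returns a dict with "img" (480x640x3 uint8, blue, green, red), "fx", "fy", "cx", "cy" (pixels), "camera_from_world" (4x4, takes a point from world to camera coordinates). Camera axes: x right, y up, looking along -z (the intrinsics and any distortion apply to the point x, -y, -z); pixel columns grow to the right and rows downward; lengths in m; the calibration is good to about 2 mm. A picture is of the moment at which its call begins. There is no depth.
- robot.hand_in(): hands the job in, once; it reports no verdict.
The state is a dict: "clock": time; "q": joint angles; "qvel": joint speeds; "joint_torque": joint torques, N m; "position": TCP position; "tcp_rot": TCP orientation; "wrist_force": force on the tool from outside, world axes, zero at the start; "moment": the same for the moment, N m; "grip_width": finger opening in m.
Only numpy, scipy, OpenCV 4.12 (cv2) and the standard library are available. Lean on these libraries where they do the work, as an engineer would, in place of code of your own. Each camera call takes 0.05 s, during which the arm holds its last target. There are 200 camera calls.

## Working session

There is one attempt and no reset: what is moved stays moved. The work goes in short steps, Python scripts to look and compute and a tool call to move; the robot and the scene stay as the last step left them, time stands still between calls to the robot, and variables do not carry over. Pictures are saved under pics/ and viewed, about 8 in all and at most 12, crops included, and the job is handed in when it is done.

Besides the shell and the picture viewer there is one more tool, called by a JSON object that holds its "method" and its "body". carry_out: Moves the arm, as the interface text tells. Its arguments: {"type":"object","properties":{"rows":{"type":"array","items":{"type":"array","items":{"type":"number"}}},"newtons":{"type":"number"}},"required":["rows"]}

```bash
mkdir -p pics; ls; python3 - <<'E'
from station import robot
import cv2,numpy as np
s=robot.read_state()
print({k:np.round(v,3) for k,v in s.items()})
for n in("top","side"):
    d=robot.snapshot(n);cv2.imwrite(f"pics/{n}0.png",d["img"])
    print(n,d["fx"],d["fy"],d["cx"],d["cy"],d.keys());print(np.round(d["camera_from_world"],4))
E
```

```text
pics
{'clock': np.float64(0.0), 'q': array([-1.237,  0.418, -0.01 ,  1.614,  0.005,  1.111, -0.053]), 'qvel': array([ 0.001,  0.   , -0.001,  0.001,  0.001,  0.001,  0.002]), 'joint_torque': array([-0.0000e+00, -8.5127e+01,  6.3900e-01, -4.2596e+01, -4.9000e-02,
        1.9000e-02,  0.0000e+00]), 'position': array([0.229, 0.581, 0.205]), 'tcp_rot': array([-1.364, -0.928,  0.93 ]), 'wrist_force': array([0.682, 0.9  , 0.017]), 'moment': array([-0.032, -0.047, -0.017]), 'grip_width': np.float64(0.094)}
top 443.3032737471246 443.3032737471246 316.93610701440537 244.07700301626846 dict_keys(['img', 'fx', 'fy', 'cx', 'cy', 'camera_from_world'])
[[ 0.0114 -0.9999  0.0119 -0.0171]
 [ 0.9889  0.0131  0.1483 -0.6149]
 [-0.1485  0.01    0.9889 -1.0492]
 [ 0.      0.      0.      1.    ]]
side 494.5137115512646 494.5137115512646 317.8441312159768 230.4299986623123 dict_keys(['img', 'fx', 'fy', 'cx', 'cy', 'camera_from_world'])
[[ 0.7635 -0.6456 -0.0183 -0.4608]
 [ 0.3345  0.371   0.8663 -0.2612]
 [-0.5524 -0.6675  0.4992 -0.6544]
 [ 0.      0.      0.      1.    ]]
```

View pics/top0.png

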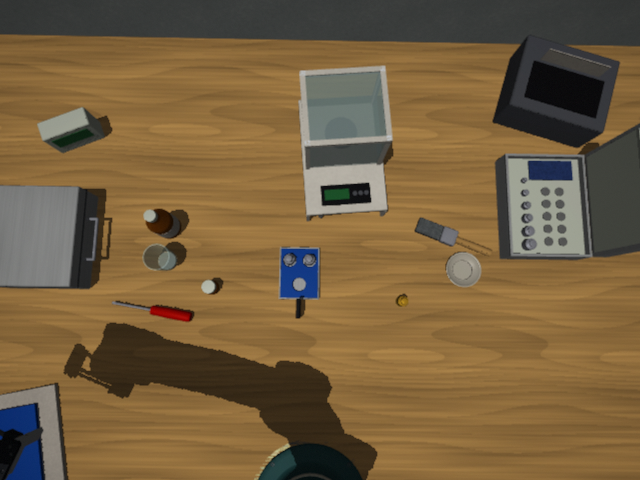

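View pics/side0.png

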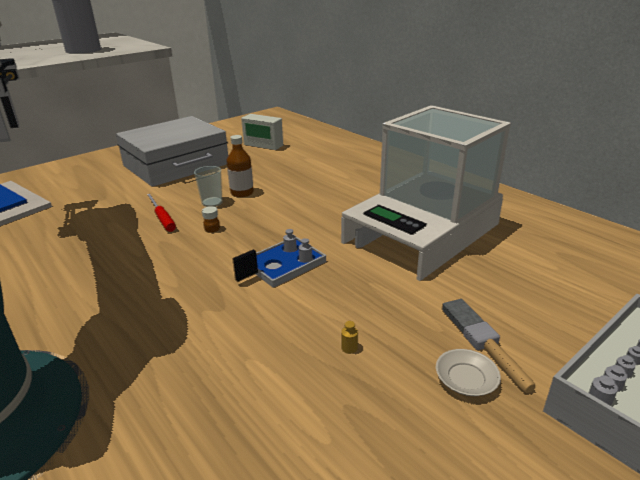

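The top view shows the tray near (300,273) with its fin at the bottom (299,308). The brass weight is at (402,300), and the balance's front edge runs (306,216)–(387,211). The side view agrees with this, and the bystanders are clear of the work area.

```bash
cat > h.py <<'E'
from station import robot
import cv2,numpy as np
from scipy.spatial.transform import Rotation as R
def ray(d,p):
    u,v=p; M=d["camera_from_world"]; Rm=M[:3,:3]; c=-Rm.T@M[:3,3]
    r=Rm.T@np.array([(u-d["cx"])/d["fx"],-(v-d["cy"])/d["fy"],-1]); return c,r/np.linalg.norm(r)
def plane(d,p,z):
    c,r=ray(d,p); return c+r*(z-c[2])/r[2]
def proj(d,X):
    q=d["camera_from_world"]@np.append(X,1); return np.array([d["cx"]+d["fx"]*q[0]/-q[2],d["cy"]+d["fy"]*q[1]/q[2]])
def tri(rs):
    A=0;b=0
    for c,r in rs:
        P=np.eye(3)-np.outer(r,r);A=A+P;b=b+P@c
    return np.linalg.solve(A,b)
def hsv(d):return cv2.cvtColor(d["img"],cv2.COLOR_BGR2HSV)
def blobs(m,amin=20):
    n,l,st,ce=cv2.connectedComponentsWithStats(m.astype(np.uint8));return [(st[i,4],ce[i],l==i,st[i]) for i in range(1,n) if st[i,4]>=amin]
def pose():
    s=robot.read_state();return s,np.array(s["position"]),R.from_rotvec(s["tcp_rot"]).as_matrix()
def go(target,xdir_deg):
    """turn about tool y (deg) to bring jaw axis to world heading, tool pointing straight down, then shift in tool axes (mm)"""
    s,p,T=pose(); a=np.radians(xdir_deg)
    best=None
    for k in(0,np.pi):
        x=np.array([np.cos(a+k),np.sin(a+k),0]);y=np.array([0,0,-1.]);G=np.c_[x,y,np.cross(x,y)]
        w=R.from_matrix(T.T@G).as_rotvec(degrees=True)
        if best is None or np.linalg.norm(w)<np.linalg.norm(best[0]):best=(w,G)
    w,G=best
    print("pos",p.round(4),"turn",w.round(2),"shift after turn",(G.T@(np.array(target)-p)*1e3).round(1),"shift now axes",(T.T@(np.array(target)-p)*1e3).round(1),"q",np.round(s["q"],2),"F",np.round(s["wrist_force"],1),"w",round(float(s["grip_width"]),4),"t",s["clock"])
E
python3 - <<'E'
from h import *
t=robot.snapshot("top");s=robot.snapshot("side")
H,S=hsv(t),hsv(s)
print("tool axes\n",pose()[2].round(3))
def yel(h):return (h[...,0]>18)&(h[...,0]<30)&(h[...,1]>190)&(h[...,2]>60)
for n,h in(("t",H),("s",S)):
    print(n,[(a,c.round(1),st[:4]) for a,c,_,st in blobs(yel(h),12)])
b=(H[...,0]>105)&(H[...,0]<125)&(H[...,1]>170)&(H[...,2]>60)
for a,c,m,st in blobs(b,200):
    pts=np.argwhere(m)[:,::-1].astype(np.float32)
    w=np.array([plane(t,p,0.012)[:2] for p in pts],np.float32)
    print("blue",a,c,cv2.minAreaRect(w))
f=(H[...,2]<40); print("dark",[(a,plane(t,c,.06).round(3),c.round(1)) for a,c,m,st in blobs(f,30) if 280<c[0]<330 and 290<c[1]<330])
# deck
w=(H[...,1]<40)&(H[...,2]>170); roi=np.zeros_like(w); roi[160:222,290:400]=1
for a,c,m,st in blobs(w&roi,300):
    print("deck",a,st); 
    cn=cv2.findContours(m.astype(np.uint8),cv2.RETR_EXTERNAL,cv2.CHAIN_APPROX_NONE)[0][0]
    ap=cv2.approxPolyDP(cn,4,True)[:,0]
    for p in ap: print(p,plane(t,p,.08).round(4))
E
```

```text
tool axes
 [[ 0.366 -0.    -0.931]
 [ 0.931 -0.001  0.366]
 [-0.001 -1.    -0.   ]]
t [(np.int32(88), array([402.1, 300.7]), array([397, 296,  11,  10], dtype=int32))]
s [(np.int32(13), array([353.4, 330.5]), array([349, 329,   8,   5], dtype=int32)), (np.int32(91), array([349.6, 342.3]), array([342, 335,  15,  16], dtype=int32)), (np.int32(13), array([349.9, 351. ]), array([345, 349,   9,   4], dtype=int32))]
blue 1264 [298.71835443 274.24841772] ((0.5475104451179504, 0.03456680104136467), (0.11877362430095673, 0.09098409861326218), 0.6775991916656494)
blue 872 [ 18.61926606 418.76490826] ((0.18449300527572632, 0.6992191076278687), (0.06492087244987488, 0.0852055773139), 11.235650062561035)
blue 856 [ 27.64369159 464.10630841] ((0.09781350195407867, 0.6715300679206848), (0.08667591959238052, 0.08141254633665085), 0.41619235277175903)
dark [(np.int32(74), array([0.459, 0.033, 0.06 ]), array([298.5, 307.8]))]
deck 2443 [ 304  160   82   54 2443]
[304 160] [0.8188 0.025  0.08  ]
[307 213] [0.6856 0.0157 0.08  ]
[385 208] [ 0.7006 -0.1734  0.08  ]
[381 165] [ 0.8089 -0.1648  0.08  ]
[305 170] [0.7933 0.0222 0.08  ]
```

```bash
python3 - <<'E'
from h import *
t=robot.snapshot("top")
p=plane(t,(402.1,300.7),.028);print(p.round(4))
go([p[0],p[1],.16],90)
E
```

```text
[ 0.4791 -0.2217  0.028 ]
pos [0.2287 0.5814 0.2052] turn [ -0.   -21.47  -0.04] shift after turn [-803.1   45.2 -250.4] shift now axes [-655.7   45.6 -527. ] q [-1.24  0.42 -0.01  1.61  0.    1.11 -0.05] F [0.9 0.3 0.8] w 0.0942 t 0.25
```

{"method": "carry_out", "body": {"rows": [[0,-7.2,0,0,0,0,0.35],[0,-7.2,0,0,0,0,0.35],[0,-7.1,0,0,0,0,0.35],[0,0,0,-38,0,-12,0.35],[0,0,0,-38,0,-12,0.35],[0,0,0,-38,0,-12,0.35],[0,0,0,-38,0,-12,0.35],[0,0,0,-38,0,-12,0.35]]}}

```text
clock: 1.05
position: [0.2891, 0.39, 0.2054]
tcp_rot: [-1.209, -1.21, 1.209]
wrist_force: [1.3, 0.2, 1.3]
grip_width: 0.0608
```

{"method": "carry_out", "body": {"rows": [[0,0,0,-38,0,-12,0.35],[0,0,0,-38,0,-12,0.35],[0,0,0,-38,0,-12,0.35],[0,0,0,-38,0,-12,0.35],[0,0,0,-38,0,-12,0.35],[0,0,0,-38,0,-12,0.35],[0,0,0,-38,0,-12,0.35],[0,0,0,-38,0,-12,0.35]]}}

```text
clock: 1.85
position: [0.3852, 0.0861, 0.2057]
tcp_rot: [-1.209, -1.21, 1.209]
wrist_force: [1.2, 0.7, -0.5]
grip_width: 0.0609
```

{"method": "carry_out", "body": {"rows": [[0,0,0,-38,0,-12,0.35],[0,0,0,-38,0,-12,0.35],[0,0,0,-38,0,-12,0.35],[0,0,0,-38,5,-12,0.35],[0,0,0,-38,10,-12,0.35],[0,0,0,-38,15,-12,0.35],[0,0,0,-38,15,-12,0.35],[0,0,0,0,0,0,0.35]]}}

```text
clock: 2.65
position: [0.4686, -0.1827, 0.1588]
tcp_rot: [-1.211, -1.203, 1.209]
wrist_force: [-0.7, 0.2, -0.3]
grip_width: 0.0613
```

```bash
python3 - <<'E'
from h import *
go([.4791,-.2217,.16],90)
d=robot.snapshot("wrist");cv2.imwrite("pics/w1.png",d["img"])
h=hsv(d);y=(h[...,0]>18)&(h[...,0]<30)&(h[...,1]>190)&(h[...,2]>60)
print([(a,c.round(1),st[:4],plane(d,c,.028).round(4)) for a,c,_,st in blobs(y,100)])
print("axis expected px",proj(d,[.4791,-.2217,.0]),proj(d,[.4791,-.2217,.05]))
E
```

```text
pos [ 0.4686 -0.1827  0.1588] turn [-0.14 -0.25 -0.12] shift after turn [-39.   -1.2 -10.5] shift now axes [-39.   -1.1 -10.7] q [-0.18  0.29  0.57  1.97 -0.19  0.93  2.06] F [-0.7  0.2 -0.3] w 0.0613 t 2.65
[]
axis expected px [283.54809221 233.38406056] [277.01676408 247.33425396]
```

View pics/w1.png

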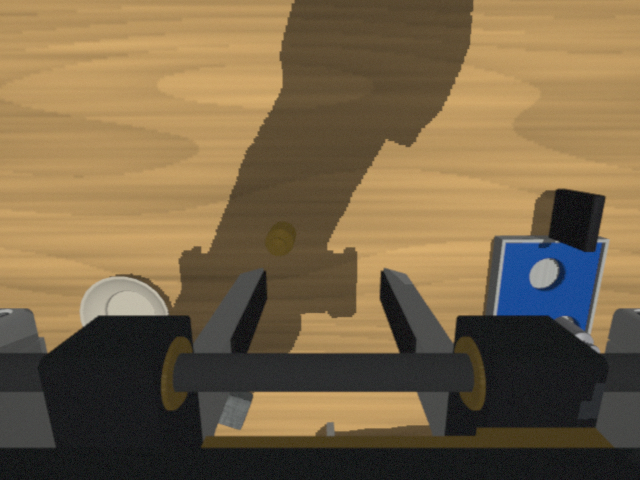

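The brass weight shows in the arm's shadow at (281,238), within about 1 mm of the prediction. The tray is on the right, with its well at (545,273). Next I approach and grip.

{"method": "carry_out", "body": {"rows": [[0,0,0,-20,0,-5.5,0.35],[0,0,0,-19,0,-5,0.35],[0,0,0,0,30,0,0.35],[0,0,0,0,40,0,0.35],[0,0,0,0,40,0,0.35],[0,0,0,0,24,0,0.35],[0,0,0,0,11,0,0.35],[0,0,0,0,0,0,0.35]]}}

```text
clock: 3.5
position: [0.4794, -0.2164, 0.0151]
tcp_rot: [-1.207, -1.21, 1.21]
wrist_force: [0.6, -0.2, 0.2]
grip_width: 0.0612
```

```bash
python3 - <<'E'
from h import *
go([.4791,-.2217,.013],90)
d=robot.snapshot("wrist");cv2.imwrite("pics/w2.png",d["img"])
E
```

```text
pos [ 0.4794 -0.2164  0.0151] turn [-0.07  0.07  0.04] shift after turn [-5.3  2.1  0.3] shift now axes [-5.3  2.1  0.3] q [-0.    0.56  0.46  2.   -0.39  0.67  2.28] F [ 0.6 -0.2  0.2] w 0.0612 t 3.5
```

View pics/w2.png

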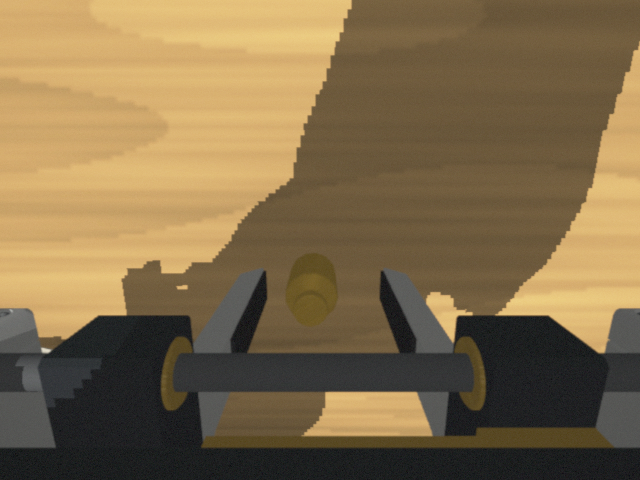

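The weight stands at (312,290) between the fingers, about 5 mm off-centre toward -y. I will correct that and close.

{"method": "carry_out", "body": {"newtons": 12, "rows": [[0,0,0,-5.3,2,0,0.35],[0,0,0,0,0,0,0.6],[0,0,0,0,0,0,0.9],[0,0,0,0,0,0,0.9],[0,0,0,0,0,0,0.9],[0,0,0,0,0,0,0.9]]}}

```text
clock: 4.15
position: [0.4797, -0.2225, 0.0136]
tcp_rot: [-1.209, -1.21, 1.21]
wrist_force: [0.0, 0.8, 3.3]
grip_width: 0.0254
```

{"method": "carry_out", "body": {"rows": [[0,0,0,0,-15,0,0.9],[0,0,0,0,-35,0,0.9],[0,0,0,0,-40,0,0.9],[0,0,0,0,-30,0,0.9],[0,0,0,20,-15,0,0.9],[0,0,0,40,0,-5,0.9],[0,0,0,40,0,-5,0.9],[0,0,0,40,0,-5,0.9]]}}

```text
clock: 4.95
position: [0.4945, -0.0813, 0.1496]
tcp_rot: [-1.21, -1.21, 1.208]
wrist_force: [0.5, 0.9, -1.2]
grip_width: 0.0258
```

{"method": "carry_out", "body": {"rows": [[0,0,0,40,0,0,0.9],[0,0,0,30,0,0,0.9],[0,0,0,0,0,0,0.9]]}}

```text
clock: 5.25
position: [0.4944, -0.0087, 0.1492]
tcp_rot: [-1.206, -1.214, 1.213]
wrist_force: [-0.5, -1.4, -1.5]
grip_width: 0.0256
```

```bash
python3 - <<'E'
from h import *
go([.52,.034,.15],90)
d=robot.snapshot("wrist");cv2.imwrite("pics/w3.png",d["img"])
h=hsv(d);b=(h[...,0]>105)&(h[...,0]<125)&(h[...,1]>150)&(h[...,2]>50)
for a,c,m,st in blobs(b,400):
    pts=np.argwhere(m)[:,::-1]; print(a,st,c)
print("well pred",proj(d,[.5195,.0344,.012]))
E
```

```text
pos [ 0.4944 -0.0087  0.1492] turn [0.01 0.32 0.06] shift after turn [ 42.7  -0.8 -25.6] shift now axes [ 42.5  -0.7 -25.8] q [-0.48  0.28  0.51  2.   -0.17  0.9   1.69] F [-0.5 -1.4 -1.5] w 0.0256 t 5.25
5024 [ 320  219  103   97 5024] [380.39132166 252.20063694]
well pred [368.97876926 253.71035419]
```

View pics/w3.png

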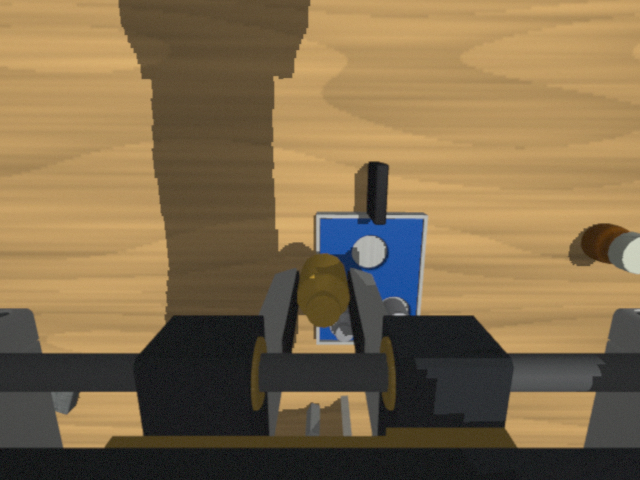

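The weight is held upright at (323,285). The well shows at (370,251) and the tray is unobstructed.

```bash
python3 - <<'E'
from h import *
d=robot.snapshot("wrist");s,p,T=pose()
h=hsv(d);b=(h[...,0]>105)&(h[...,0]<125)&(h[...,1]>150)&(h[...,2]>50)
a,c,m,st=max(blobs(b,400),key=lambda q:q[0])
# well: hole near (370,251)
hole=(~m); roi=np.zeros_like(m); roi[225:275,345:395]=1
for a,c,mm,st in blobs(hole&roi,100):
    print("well",a,st,c,"z12",plane(d,c,.012).round(4),"z3",plane(d,c,.003).round(4))
# insert edges
rows=range(225,268); L=[plane(d,(np.where(m[r])[0].min()-.5,r),.012)[:2] for r in rows]; Rr=[plane(d,(np.where(m[r])[0].max()+.5,r),.012)[:2] for r in range(225,300)]
for n,q in(("L",L),("R",Rr)):
    q=np.array(q);k=np.polyfit(q[:,0],q[:,1],1);print(n,"yaw",np.degrees(np.arctan(k[0])),"y at x=.52",np.polyval(k,.52))
e=np.array([plane(d,(u,np.where(m[:,u])[0].min()-.5),.012)[:2] for u in list(range(325,362))+list(range(392,416))]);k=np.polyfit(e[:,1],e[:,0],1);print("end yaw",-np.degrees(np.arctan(k[0])),"x at y=.034",np.polyval(k,.034))
y=(h[...,0]>15)&(h[...,0]<30)&(h[...,1]>190)&(h[...,2]>60); y[:, :290]=0;y[:,360:]=0;y[:245]=0;y[335:]=0
print("brass",[(a,st,c) for a,c,_,st in blobs(y,100)])
for z in(-.013,.0,.021,.037):print(z,proj(d,p+[0,0,z]))
E
```

```text
well 965 [354 235  37  34 965] [371.55647668 251.19585492] z12 [0.5172 0.0342 0.012 ] z3 [0.5199 0.0355 0.003 ]
well 132 [345 267  27   8 132] [355.86363636 271.59848485] z12 [0.5373 0.0201 0.012 ] z3 [0.5406 0.021  0.003 ]
L yaw 29.95600310365007 y at x=.52 -0.0014392107142084942
R yaw -0.08924133687536077 y at x=.52 0.08157439990302309
end yaw 0.1636350251680313 x at y=.034 0.4862900758464439
brass []
-0.013 [320.3418907  275.06557232]
0.0 [320.16760572 283.56063247]
0.021 [319.83170822 299.93306679]
0.037 [319.5166375  315.29035534]
```

{"method": "carry_out", "body": {"rows": [[0,0,0,22,0,-12,0.9],[0,0,0,21.2,0,-12.6,0.9],[0,0,0,0,30,0,0.9],[0,0,0,0,40,0,0.9],[0,0,0,0,25,0,0.9],[0,0,0,0,0,0,0.9],[0,0,0,0,0,0,0.9]]}}

```text
clock: 6.05
position: [0.5195, 0.0294, 0.0544]
tcp_rot: [-1.21, -1.208, 1.209]
wrist_force: [1.0, -0.0, -1.0]
grip_width: 0.0252
```

```bash
python3 - <<'E'
from h import *
go([.519,.0345,.018],90)
d=robot.snapshot("wrist");cv2.imwrite("pics/w4.png",d["img"])
E
```

```text
pos [0.5195 0.0294 0.0544] turn [ 0.   -0.07 -0.04] shift after turn [ 5.1 36.4  0.5] shift now axes [ 5.2 36.4  0.5] q [-0.47  0.47  0.43  2.   -0.29  0.73  1.71] F [ 1. -0. -1.] w 0.0252 t 6.05
```

View pics/w4.png

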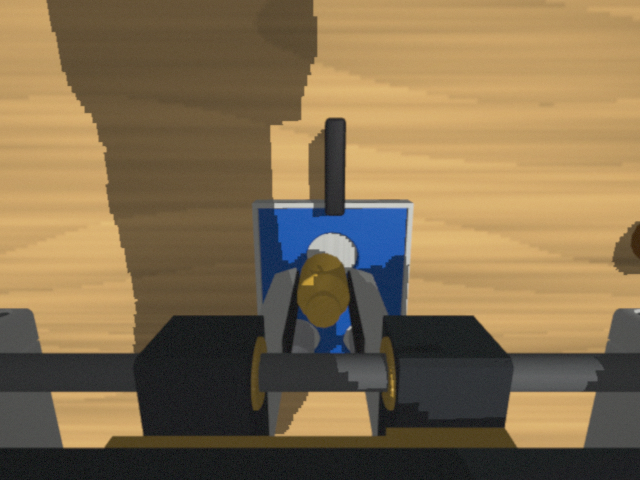

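The weight sits just above the well. The well centre is at about (333,255), so the weight needs 5 mm more to +y, matching the computed shift.

{"method": "carry_out", "body": {"rows": [[0,0,0,5.1,0,0.5,0.9],[0,0,0,0,0,0,0.9],[0,0,0,0,15,0,0.9],[0,0,0,0,12,0,0.9],[0,0,0,0,7,0,0.9],[0,0,0,0,0,0,0.9]]}}

```text
clock: 6.7
position: [0.5178, 0.0354, 0.018]
tcp_rot: [-1.208, -1.207, 1.211]
wrist_force: [0.7, -0.5, -1.3]
grip_width: 0.0256
```

```bash
python3 - <<'E'
from h import *
go([.519,.0345,.018],90)
E
```

```text
pos [0.5178 0.0354 0.018 ] turn [-0.13  0.01 -0.04] shift after turn [-0.9  0.  -1.2] shift now axes [-0.9  0.  -1.2] q [-0.45  0.53  0.4   2.02 -0.33  0.65  1.73] F [ 0.7 -0.5 -1.3] w 0.0256 t 6.7
```

{"method": "carry_out", "body": {"rows": [[0,0,0,0,1.2,0,0.9],[0,0,0,0,0,0,0.9],[0,0,0,0,0,0,0.6],[0,0,0,0,0,0,0.55],[0,0,0,0,0,0,0.55],[0,0,0,0,-10,0,0.55],[0,0,0,0,-30,0,0.55],[0,0,0,0,-40,0,0.55]]}}

```text
clock: 7.5
position: [0.5177, 0.0354, 0.0989]
tcp_rot: [-1.208, -1.207, 1.211]
wrist_force: [-0.3, -0.3, 1.3]
grip_width: 0.0423
```

{"method": "carry_out", "body": {"rows": [[0,0,0,0,-50,10,0.55],[0,0,0,0,-50,25,0.55],[0,0,0,0,0,35,0.55],[0,0,0,0,0,35,0.55],[0,0,0,0,0,0,0.55]]}}

```text
clock: 8.0
position: [0.4134, 0.0357, 0.1928]
tcp_rot: [-1.207, -1.211, 1.208]
wrist_force: [0.6, -0.2, 0.1]
grip_width: 0.0424
```

```bash
python3 - <<'E'
from h import *
go([.452,.034,.1],90)
t=robot.snapshot("top");d=robot.snapshot("wrist")
a=cv2.resize(t["img"][155:330,260:430],None,fx=3,fy=3,interpolation=cv2.INTER_CUBIC)
b=d["img"][0:480]; b=cv2.resize(b,None,fx=.45,fy=.45)
c=np.zeros((max(a.shape[0],b.shape[0]),a.shape[1]+b.shape[1],3),np.uint8);c[:a.shape[0],:a.shape[1]]=a;c[:b.shape[0],a.shape[1]:]=b
cv2.imwrite("pics/t5.png",c);print(c.shape)
np.savez("cam.npz",top=t["img"])
E
```

```text
pos [0.4134 0.0357 0.1928] turn [-0.    0.04  0.12] shift after turn [ -1.7  92.8 -38.6] shift now axes [ -1.9  92.8 -38.6] q [-0.66  0.04  0.52  2.13 -0.03  0.97  1.45] F [ 0.6 -0.2  0.1] w 0.0424 t 8.0
(525, 798, 3)
```

View pics/t5.png

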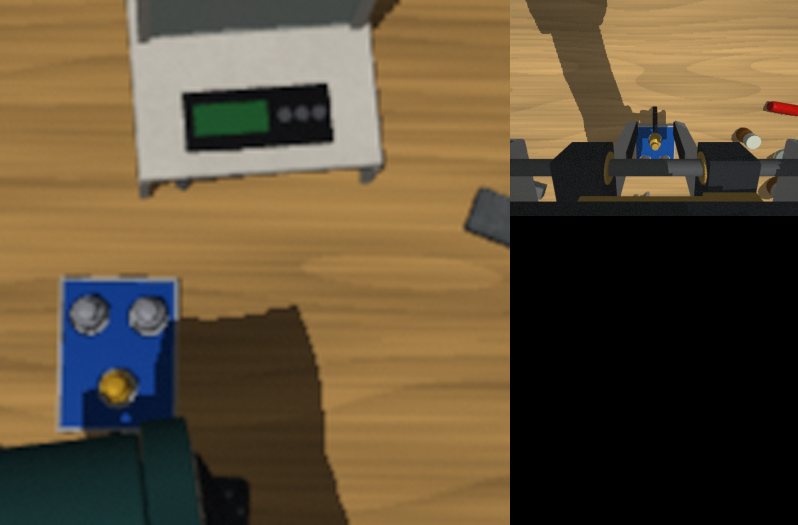

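The brass weight stands in its well at crop (117,387) and both steel weights are upright. The balance's front edge runs from crop (141,180) to (383,162). I will now fit the balance line more finely and plan the fin grasp.

```bash
cat >> h.py <<'E'
def balance():
    d=robot.snapshot("top");g=cv2.cvtColor(cv2.resize(d["img"],None,fx=1,fy=1),cv2.COLOR_BGR2GRAY).astype(float);s=hsv(d)[...,1].astype(float)
    v=cv2.GaussianBlur(s,(0,0),.8)
    def cross(a,th=60):   # subpixel first crossing
        i=np.where((a[:-1]<th)&(a[1:]>=th))[0]; return None if len(i)==0 else i[0]+(th-a[i[0]])/(a[i[0]+1]-a[i[0]])
    F=[];Lp=[];Rp=[]
    for u in range(318,378):
        r=cross(v[203:230,u]); 
        if r is not None:F.append(plane(d,(u,203+r),.07)[:2])
    for w in range(175,203):
        r=cross(v[w,330:280:-1]);q=cross(v[w,370:410])
        if r is not None:Lp.append(plane(d,(330-r,w),.08)[:2])
        if q is not None:Rp.append(plane(d,(370+q,w),.08)[:2])
    return [np.array(k) for k in(F,Lp,Rp)]
E
python3 - <<'E'
from h import *
F,L,Rr=balance()
for n,q in(("F",F),("L",L),("R",Rr)):
    c=np.median(q,0);vx,vy,x0,y0=cv2.fitLine(q.astype(np.float32),cv2.DIST_HUBER,0,.001,.001).ravel()
    print(n,len(q),"dir deg",np.degrees(np.arctan2(vy,vx)).round(2),"pt",x0.round(4),y0.round(4),"resid",np.abs((q-[x0,y0])@[-vy,vx]).mean().round(5))
go([.4515,.034,.026],90.2)
E
```

```text
F 60 dir deg -84.82 pt 0.6937 -0.112 resid 0.00061
L 28 dir deg 4.57 pt 0.7468 0.0229 resid 0.0001
R 28 dir deg 4.68 pt 0.7558 -0.1735 resid 0.00027
pos [0.4171 0.0358 0.1927] turn [ 0.07 -0.17  0.03] shift after turn [ -1.9 166.7 -34.4] shift now axes [ -1.9 166.8 -34.2] q [-0.65  0.05  0.52  2.12 -0.03  0.97  1.45] F [ 0.   0.8 -0.6] w 0.0419 t 8.15
```

{"method": "carry_out", "body": {"rows": [[0,0,0,-1.7,0,-18,0.55],[0,0,0,0,0,-20,0.55],[0,0,0,0,40,0,0.55],[0,0,0,0,40,0,0.55],[0,0,0,0,30,0,0.55],[0,0,0,0,0,0,0.55]]}}

```text
clock: 8.75
position: [0.4531, 0.0331, 0.0791]
tcp_rot: [-1.207, -1.204, 1.214]
wrist_force: [0.9, -0.5, 0.9]
grip_width: 0.0423
```

```bash
python3 - <<'E'
from h import *
go([.4515,.034,.026],90.2)
d=robot.snapshot("wrist");cv2.imwrite("pics/w6.png",d["img"])
E
```

```text
pos [0.4531 0.0331 0.0791] turn [-0.31 -0.21 -0.16] shift after turn [ 0.9 53.1  1.6] shift now axes [ 1.  53.1  1.3] q [-0.56  0.33  0.49  2.14 -0.23  0.72  1.65] F [ 0.9 -0.5  0.9] w 0.0423 t 8.75
```

View pics/w6.png

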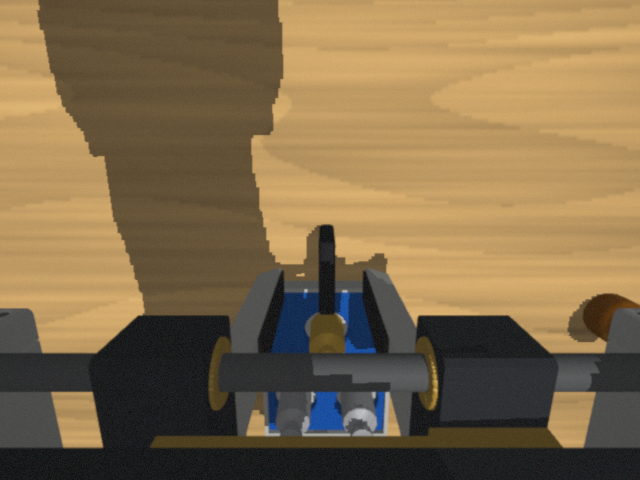

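The fin at (327,265) is centred between the open fingers, and the weights stand. I will grip it.

{"method": "carry_out", "body": {"newtons": 40, "rows": [[0,0,0,1,20,1.3,0.55],[0,0,0,0,20,0,0.55],[0,0,0,0,13,0,0.55],[0,0,0,0,0,0,0.75],[0,0,0,0,0,0,0.9],[0,0,0,0,0,0,1],[0,0,0,0,0,0,1]]}}

```text
clock: 9.5
position: [0.4537, 0.0351, 0.0298]
tcp_rot: [-1.21, -1.211, 1.209]
wrist_force: [-0.6, 0.6, -0.8]
grip_width: 0.0137
```

```bash
cat >> h.py <<'E'
BH=np.radians(4.65);BO=np.array([.6911,-.0802]);BX=np.array([np.cos(BH),np.sin(BH)]);BY=np.array([-BX[1],BX[0]])
def inbal(off=95):
    s,p,T=pose();print("fin-grip in balance mm",((p[:2]-BO)@BX*1e3).round(1),((p[:2]-BO)@BY*1e3).round(1),"tray x",((p[:2]-BO)@BX*1e3+off).round(1),"F bal",(np.array(s["wrist_force"])[:2]@np.c_[BX,BY]).round(2))
E
python3 - <<'E'
from h import *
inbal()
go(np.r_[BO+BX*-.185+BY*-.018,.0258],94.65)
E
```

```text
fin-grip in balance mm -227.3 134.2 tray x -132.3 F bal [-0.55  0.63]
pos [0.4537 0.0351 0.0298] turn [ 0.07 -4.62  0.02] shift after turn [-152.2    4.   -42.3] shift now axes [-148.3    4.   -54.4] q [-0.51  0.42  0.44  2.17 -0.31  0.61  1.71] F [-0.6  0.6 -0.8] w 0.0137 t 9.5
```

{"method": "carry_out", "body": {"rows": [[0,0,0,0,0,0,1],[0,0,0,0,0,0,1],[0,0,0,0,0,0,1]]}}

```text
clock: 9.8
position: [0.4536, 0.0352, 0.0297]
tcp_rot: [-1.209, -1.21, 1.209]
wrist_force: [-2.3, -0.4, 9.7]
grip_width: 0.0095
```

{"method": "carry_out", "body": {"rows": [[0,-1.5,0,-3,0,0,1],[0,-1.6,0,-8,0,-2,1],[0,-1.5,0,-12,0,-3,1],[0,0,0,-14,0,-4,1],[0,0,0,-14,0,-4,1],[0,0,0,-14,0,-4,1],[0,0,0,-14,0,-4,1],[0,0,0,-14,0,-4,1]]}}

```text
clock: 10.6
position: [0.4852, -0.0559, 0.0297]
tcp_rot: [-1.17, -1.27, 1.268]
wrist_force: [-0.6, 2.9, 8.1]
grip_width: 0.0098
```

{"method": "carry_out", "body": {"rows": [[0,0,0,-14,0,-4,1],[0,0,0,-14,0,-4,1],[0,0,0,-14,0,-4,1],[0,0,0,-10,0,-3,1],[0,0,0,-5,0,-1,1],[0,0,0,0,0,0,1]]}}

```text
clock: 11.2
position: [0.5059, -0.1123, 0.0297]
tcp_rot: [-1.172, -1.269, 1.268]
wrist_force: [0.7, -2.8, 5.3]
grip_width: 0.0099
```

```bash
python3 - <<'E'
from h import *
inbal()
go(np.r_[BO+BX*-.185+BY*-.018,.0297],94.65)
t=robot.snapshot("top");w=robot.snapshot("side")
a=cv2.resize(t["img"][140:330,260:430],None,fx=2.4,fy=2.4,interpolation=cv2.INTER_CUBIC)
b=cv2.resize(w["img"][150:330,200:400],(380,342))
c=np.zeros((456,800,3),np.uint8);c[:a.shape[0],:a.shape[1]]=a;c[:342,410:790]=b
cv2.imwrite("pics/t7.png",c)
H=hsv(t);m=(H[...,0]>105)&(H[...,0]<125)&(H[...,1]>170)&(H[...,2]>30);m[:,:280]=0;m[:,400:]=0
for a,cc,mm,st in blobs(m,150):
    P=np.array([plane(t,p,.012)[:2] for p in np.argwhere(mm)[:,::-1]],np.float32);r=cv2.minAreaRect(P);o=np.array(r[0])-BO;print(r,"in balance",o@BX,o@BY)
E
```

```text
fin-grip in balance mm -187.2 -17.0 tray x -92.2 F bal [ 0.51 -2.9 ]
pos [ 0.5059 -0.1123  0.0297] turn [ 0.08 -0.07 -0.04] shift after turn [-1.  -0.  -2.2] shift now axes [-1.  -0.  -2.2] q [-0.18  0.51  0.41  2.02 -0.32  0.67  2.09] F [ 0.7 -2.8  5.3] w 0.0099 t 11.2
((0.6023067235946655, -0.10561782121658325), (0.11462707817554474, 0.09088494628667831), 4.19437837600708) in balance -0.0905616053417281 -0.01813579907589989
```

View pics/t7.png

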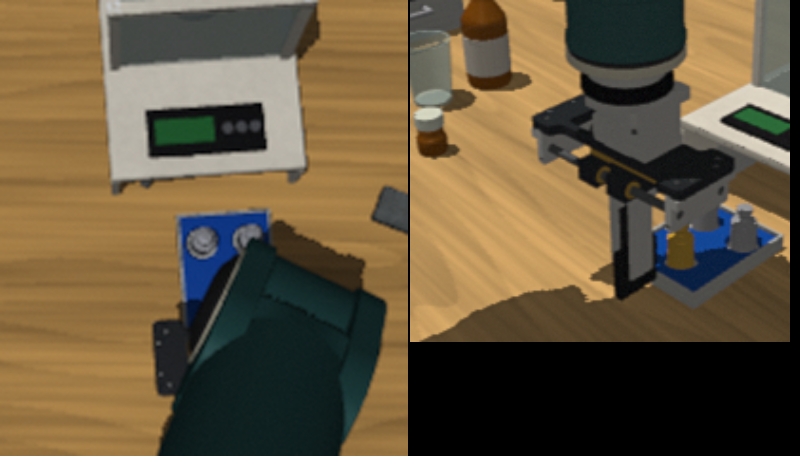

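The tray is held by its fin, square in front of the bay and 18 mm right of the middle line, with all three weights standing. I advance it into the bay mouth while watching the force.

{"method": "carry_out", "body": {"rows": [[0,0,0,0,0,-4,1],[0,0,0,0,0,-9,1],[0,0,0,0,0,-9,1],[0,0,0,0,0,-8,1],[0,0,0,0,0,-4,1],[0,0,0,0,0,-1,1],[0,0,0,0,0,0,1]]}}

```text
clock: 12.0
position: [0.5404, -0.1087, 0.0297]
tcp_rot: [-1.17, -1.269, 1.268]
wrist_force: [-1.9, -1.1, 9.6]
grip_width: 0.0096
```

{"method": "carry_out", "body": {"rows": [[0,0,0,0,0,-4,1],[0,0,0,0,0,-6,1],[0,0,0,0,0,-7,1],[0,0,0,0,0,-7,1],[0,0,0,0,0,-6,1],[0,0,0,0,0,-3,1],[0,0,0,0,0,0,1]]}}

```text
clock: 12.7
position: [0.5736, -0.106, 0.0297]
tcp_rot: [-1.171, -1.269, 1.268]
wrist_force: [0.8, 0.0, 7.6]
grip_width: 0.0097
```

```bash
python3 -c "
from h import *
inbal(); go(np.r_[BO+BX*-.117+BY*-.018,.0297],94.65)"
```

```text
fin-grip in balance mm -119.2 -16.2 tray x -24.2 F bal [ 0.8  -0.06]
pos [ 0.5736 -0.106   0.0297] turn [ 0.05 -0.02 -0.02] shift after turn [-1.8  0.  -2.2] shift now axes [-1.8  0.  -2.2] q [-0.18  0.6   0.41  1.86 -0.33  0.75  2.06] F [0.8 0.  7.6] w 0.0097 t 12.7
```

{"method": "carry_out", "body": {"rows": [[0,0,0,1,0,0,1],[0,0,0,1.5,0,0,1],[0,0,0,1.5,0,0,1],[0,0,0,0,0,0,1]]}}

```text
clock: 13.1
position: [0.5731, -0.1022, 0.0297]
tcp_rot: [-1.171, -1.269, 1.268]
wrist_force: [0.5, -2.9, 5.8]
grip_width: 0.0102
```

```bash
python3 -c "
from h import *
inbal(); print(robot.read_state()['moment'])"
```

```text
fin-grip in balance mm -119.4 -12.4 tray x -24.4 F bal [ 0.28 -2.89]
[-0.25069946  0.00677665 -0.13668588]
```

{"method": "carry_out", "body": {"rows": [[0,0,0,1,0,0,1],[0,0,0,1.5,0,0,1],[0,0,0,1.5,0,0,1],[0,0,0,0,0,0,1]]}}

```text
clock: 13.5
position: [0.5728, -0.0983, 0.0297]
tcp_rot: [-1.171, -1.269, 1.268]
wrist_force: [0.0, -1.1, 6.2]
grip_width: 0.0095
```

```bash
python3 -c "
from h import *
inbal(); print(robot.read_state()['moment'])"
```

```text
fin-grip in balance mm -119.4 -8.4 tray x -24.4 F bal [-0.08 -1.11]
[-0.2575037  -0.00917278 -0.14279856]
```

{"method": "carry_out", "body": {"rows": [[0,0,0,1,0,0,1],[0,0,0,1.5,0,0,1],[0,0,0,1.5,0,0,1],[0,0,0,0,0,0,1]]}}

```text
clock: 13.9
position: [0.5725, -0.0943, 0.0297]
tcp_rot: [-1.171, -1.269, 1.268]
wrist_force: [0.8, -1.9, 5.3]
grip_width: 0.0095
```

```bash
python3 -c "
from h import *
inbal(); print(robot.read_state()['moment'])"
```

```text
fin-grip in balance mm -119.4 -4.4 tray x -24.4 F bal [ 0.6  -1.95]
[-3.05938298e-01  1.39117234e-04 -1.62525273e-01]
```

{"method": "carry_out", "body": {"rows": [[0,0,0,1,0,0,1],[0,0,0,1.5,0,0,1],[0,0,0,1.5,0,0,1],[0,0,0,0,0,0,1]]}}

```text
clock: 14.3
position: [0.5721, -0.0903, 0.0297]
tcp_rot: [-1.171, -1.269, 1.268]
wrist_force: [-0.0, -0.9, 6.7]
grip_width: 0.0098
```

```bash
python3 -c "
from h import *
inbal(); print(robot.read_state()['moment'])"
```

```text
fin-grip in balance mm -119.4 -0.4 tray x -24.4 F bal [-0.08 -0.91]
[-0.32440919 -0.01439559 -0.20193816]
```

{"method": "carry_out", "body": {"rows": [[0,0,0,1,0,0,1],[0,0,0,1,0,0,1],[0,0,0,1,0,0,1],[0,0,0,0,0,0,1]]}}

```text
clock: 14.7
position: [0.5719, -0.0874, 0.0297]
tcp_rot: [-1.171, -1.269, 1.268]
wrist_force: [0.6, -2.0, 6.2]
grip_width: 0.0098
```

```bash
python3 -c "
from h import *
inbal(); print(robot.read_state()['moment'])"
```

```text
fin-grip in balance mm -119.4 2.5 tray x -24.4 F bal [ 0.46 -2.05]
[-0.35720794 -0.02551685 -0.16700319]
```

{"method": "carry_out", "body": {"rows": [[0,0,0,1,0,0,1],[0,0,0,1,0,0,1],[0,0,0,1,0,0,1],[0,0,0,0,0,0,1]]}}

```text
clock: 15.1
position: [0.5716, -0.0846, 0.0297]
tcp_rot: [-1.172, -1.268, 1.268]
wrist_force: [0.4, -2.6, 5.9]
grip_width: 0.0097
```

```bash
cat >> h.py <<'E'
def edge():
    t=robot.snapshot("top");H=hsv(t);m=(H[...,0]>105)&(H[...,0]<125)&(H[...,1]>150)&(H[...,2]>25);m[:,:290]=0;m[:,400:]=0
    B=[b for b in blobs(m,60)]
    if not B: print("no blue");return
    mm=max(B,key=lambda b:b[0])[2]; rows=np.where(mm.any(1))[0][2:-2]
    q=np.array([plane(t,(np.where(mm[r])[0].min()-.5,r),.012)[:2] for r in rows],np.float32)
    vx,vy,x0,y0=cv2.fitLine(q,cv2.DIST_HUBER,0,.001,.001).ravel()
    print("left edge heading",np.degrees(np.arctan(vy/vx)).round(2),"bal y",((np.array([x0,y0])-BO)@BY).round(4),"x",((np.array([x0,y0])-BO)@BX).round(4),"n",len(q),"res",np.abs((q-[x0,y0])@[-vy,vx]).mean().round(5))
E
python3 -c "
from h import *
inbal(); print(robot.read_state()['moment']);edge()"
```

```text
fin-grip in balance mm -119.4 5.3 tray x -24.4 F bal [ 0.17 -2.62]
[-0.52556884 -0.03384127 -0.30890878]
no blue
```

{"method": "carry_out", "body": {"rows": [[0,0,0,0.8,0,0,1],[0,0,0,0.7,0,0,1],[0,0,0,0,0,0,1]]}}

```text
clock: 15.45
position: [0.5714, -0.0835, 0.0297]
tcp_rot: [-1.172, -1.268, 1.268]
wrist_force: [-0.6, -5.6, 5.2]
grip_width: 0.0098
```

```bash
python3 -c "
from h import *
inbal(); print(robot.read_state()['moment'])
w=robot.snapshot('wrist');cv2.imwrite('pics/w8.png',w['img'])"
```

```text
fin-grip in balance mm -119.5 6.4 tray x -24.5 F bal [-1.04 -5.54]
[-0.98691128  0.08170445 -0.45420867]
```

View pics/w8.png

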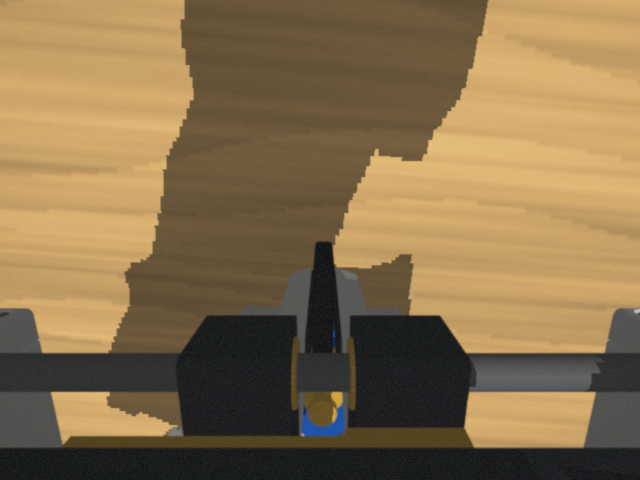

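The fin is firmly between the pads at (323,300). The side force of 5.5 N and the growing moment show the tray is touching the left wall. I ease off slightly and run in along it.

{"method": "carry_out", "body": {"rows": [[0,0,0,-0.5,0,-2,1],[0,0,0,0,0,-4,1],[0,0,0,0,0,-4,1],[0,0,0,0,0,-4,1],[0,0,0,0,0,-1,1],[0,0,0,0,0,0,1]]}}

```text
clock: 16.1
position: [0.5861, -0.0828, 0.0297]
tcp_rot: [-1.171, -1.267, 1.268]
wrist_force: [-3.5, -3.5, 9.4]
grip_width: 0.0096
```

```bash
python3 -c "
from h import *
inbal(); print(robot.read_state()['moment'])"
```

```text
fin-grip in balance mm -104.9 5.9 tray x -9.9 F bal [-3.77 -3.21]
[-0.88176304  0.62448784 -0.4039326 ]
```

{"method": "carry_out", "body": {"rows": [[0,0,0,0,0,-2,1],[0,0,0,0,0,-4,1],[0,0,0,0,0,-4,1],[0,0,0,0,0,-3,1],[0,0,0,0,0,-2,1],[0,0,0,0,0,0,1]]}}

```text
clock: 16.7
position: [0.6011, -0.0818, 0.0297]
tcp_rot: [-1.172, -1.267, 1.268]
wrist_force: [-3.2, -4.3, 8.7]
grip_width: 0.0097
```

```bash
python3 -c "
from h import *
inbal(); print(robot.read_state()['moment'])"
```

```text
fin-grip in balance mm -89.8 5.7 tray x 5.2 F bal [-3.51 -4.04]
[-1.00177677  0.63829727 -0.35802518]
```

{"method": "carry_out", "body": {"rows": [[0,0,0,0,0,-2,1],[0,0,0,0,0,-3,1],[0,0,0,0,0,-3,1],[0,0,0,0,0,-2,1],[0,0,0,0,0,0,1]]}}

```text
clock: 17.2
position: [0.611, -0.0811, 0.0297]
tcp_rot: [-1.172, -1.267, 1.268]
wrist_force: [-2.4, -5.2, 8.4]
grip_width: 0.0095
```

```bash
python3 -c "
from h import *
inbal(); print(robot.read_state()['moment'])"
```

```text
fin-grip in balance mm -79.9 5.6 tray x 15.1 F bal [-2.82 -4.96]
[-1.20207691  0.59681162 -0.41934787]
```

{"method": "carry_out", "body": {"rows": [[0,0,0,-0.3,0,-3,1],[0,0,0,0,0,-4,1],[0,0,0,0,0,-4,1],[0,0,0,-0.2,0,-4,1],[0,0,0,0,0,-3,1],[0,0,0,0,0,0,1]]}}

```text
clock: 17.8
position: [0.6292, -0.0803, 0.0297]
tcp_rot: [-1.172, -1.267, 1.268]
wrist_force: [-1.1, -6.0, 7.3]
grip_width: 0.0098
```

```bash
python3 -c "
from h import *
inbal(); print(robot.read_state()['moment'])"
```

```text
fin-grip in balance mm -61.7 5.0 tray x 33.3 F bal [-1.63 -5.85]
[-1.15560825  0.26999106 -0.29833985]
```

{"method": "carry_out", "body": {"rows": [[0,0,0,-0.5,0,-3,1],[0,0,0,-0.3,0,-4,1],[0,0,0,0,0,-4,1],[0,0,0,-0.2,0,-3,1],[0,0,0,0,0,-2,1],[0,0,0,0,0,0,1]]}}

```text
clock: 18.4
position: [0.6451, -0.0796, 0.0297]
tcp_rot: [-1.171, -1.268, 1.269]
wrist_force: [-2.8, -5.0, 8.1]
grip_width: 0.0097
```

```bash
python3 -c "
from h import *
inbal(); print(robot.read_state()['moment'])"
```

```text
fin-grip in balance mm -45.8 4.4 tray x 49.2 F bal [-3.2  -4.74]
[-0.78191896  0.38722738 -0.13423888]
```

{"method": "carry_out", "body": {"rows": [[0,0,0,-0.2,0,-3,1],[0,0,0,-0.1,0,-3,1],[0,0,0,0,0,-3,1],[0,0,0,0,0,-2,1],[0,0,0,0,0,0,1]]}}

```text
clock: 18.9
position: [0.6561, -0.0789, 0.0298]
tcp_rot: [-1.171, -1.268, 1.268]
wrist_force: [-2.7, -3.3, 7.1]
grip_width: 0.0097
```

```bash
python3 -c "
from h import *
inbal(); print(robot.read_state()['moment'])"
```

```text
fin-grip in balance mm -34.7 4.2 tray x 60.3 F bal [-2.92 -3.1 ]
[-0.65387294  0.45582061 -0.06902275]
```

{"method": "carry_out", "body": {"rows": [[0,0,0,0,0,-1,1],[0,0,0,0,0,-1,1],[0,0,0,0,0,0,1]]}}

```text
clock: 19.2
position: [0.6579, -0.0787, 0.0297]
tcp_rot: [-1.171, -1.267, 1.269]
wrist_force: [-4.3, -3.2, 9.5]
grip_width: 0.01
```

```bash
python3 -c "
from h import *
inbal(); print(robot.read_state()['moment'])"
```

```text
fin-grip in balance mm -33.0 4.2 tray x 62.0 F bal [-4.57 -2.79]
[-0.62869207  0.79046633 -0.06911914]
```

{"method": "carry_out", "body": {"rows": [[0,0,0,0,0,-1,1],[0,0,0,0,0,-1,1],[0,0,0,0,0,0,1]]}}

```text
clock: 19.5
position: [0.6599, -0.0785, 0.0298]
tcp_rot: [-1.171, -1.268, 1.269]
wrist_force: [-5.1, -3.7, 8.4]
grip_width: 0.0102
```

```bash
python3 -c "
from h import *
inbal(); print(robot.read_state()['moment'])"
```

```text
fin-grip in balance mm -31.0 4.2 tray x 64.0 F bal [-5.36 -3.3 ]
[-0.69232604  0.83187188 -0.10367473]
```

{"method": "carry_out", "body": {"rows": [[0,0,0,0,0,-0.8,1],[0,0,0,0,0,-0.7,1],[0,0,0,0,0,0,1]]}}

```text
clock: 19.8
position: [0.6613, -0.0785, 0.0298]
tcp_rot: [-1.171, -1.267, 1.269]
wrist_force: [-4.3, -3.7, 8.9]
grip_width: 0.01
```

```bash
python3 -c "
from h import *
inbal(); print(robot.read_state()['moment'])"
```

```text
fin-grip in balance mm -29.6 4.1 tray x 65.4 F bal [-4.56 -3.35]
[-0.63020786  0.88865051 -0.04349801]
```

{"method": "carry_out", "body": {"rows": [[0,0,0,0,0,-0.7,1],[0,0,0,0,0,-0.6,1],[0,0,0,0,0,0,1]]}}

```text
clock: 20.1
position: [0.6626, -0.0784, 0.0297]
tcp_rot: [-1.171, -1.267, 1.269]
wrist_force: [-3.9, -3.9, 9.1]
grip_width: 0.0101
```

```bash
python3 -c "
from h import *
inbal(); print(robot.read_state()['moment'])"
```

```text
fin-grip in balance mm -28.3 4.1 tray x 66.7 F bal [-4.25 -3.55]
[-0.7678536   0.91916788 -0.03699721]
```

{"method": "carry_out", "body": {"rows": [[0,0,0,0,0,-0.6,1],[0,0,0,0,0,-0.6,1],[0,0,0,0,0,0,1]]}}

```text
clock: 20.4
position: [0.6638, -0.0783, 0.0297]
tcp_rot: [-1.171, -1.267, 1.269]
wrist_force: [-4.1, -3.2, 8.8]
grip_width: 0.01
```

```bash
python3 -c "
from h import *
inbal(); print(robot.read_state()['moment'])"
```

```text
fin-grip in balance mm -27.1 4.1 tray x 67.9 F bal [-4.3  -2.89]
[-0.67300914  0.90726836 -0.08502387]
```

{"method": "carry_out", "body": {"rows": [[0,0,0,0,0,-0.6,1],[0,0,0,0,0,-0.6,1],[0,0,0,0,0,0,1]]}}

```text
clock: 20.7
position: [0.6644, -0.0782, 0.0297]
tcp_rot: [-1.17, -1.266, 1.269]
wrist_force: [-10.7, -3.0, 13.4]
grip_width: 0.0099
```

```bash
python3 -c "
from h import *
inbal(); print(robot.read_state()['moment'])"
```

```text
fin-grip in balance mm -26.5 4.1 tray x 68.5 F bal [-10.88  -2.13]
[-0.68263832  1.94716385 -0.06759871]
```

{"method": "carry_out", "body": {"rows": [[0,0,0,0,0,-0.5,1],[0,0,0,0,0,-0.5,1],[0,0,0,0,0,0,1]]}}

```text
clock: 21.0
position: [0.6645, -0.0783, 0.0297]
tcp_rot: [-1.169, -1.265, 1.269]
wrist_force: [-17.0, -3.2, 19.0]
grip_width: 0.0097
```

```bash
python3 -c "
from h import *
inbal(); print(robot.read_state()['moment'])"
```

```text
fin-grip in balance mm -26.3 4.0 tray x 68.7 F bal [-17.25  -1.82]
[-0.61657908  3.4024905  -0.02193942]
```

The end stop is reached: the tray stopped moving and the force climbed. I relax the push, release, and retreat upward.

{"method": "carry_out", "body": {"rows": [[0,0,0,-0.3,0,0.9,1],[0,0,0,0,0,0,1],[0,0,0,0,0,0,0.8],[0,0,0,0,0,0,0.6],[0,0,0,0,0,0,0.6],[0,0,0,0,0,0,0.6],[0,0,0,0,-10,0,0.6],[0,0,0,0,-25,0,0.6]]}}

```text
clock: 21.8
position: [0.6641, -0.0773, 0.0632]
tcp_rot: [-1.168, -1.266, 1.27]
wrist_force: [-0.2, -0.2, -0.3]
grip_width: 0.0379
```

{"method": "carry_out", "body": {"rows": [[0,0,0,0,-35,0,0.6],[0,0,0,0,-35,10,0.6],[0,0,0,0,-35,25,0.6],[0,0,0,0,0,35,0.6],[0,0,0,0,0,40,0.6],[0,0,0,0,0,40,0.6],[0,0,0,0,0,40,0.6],[0,0,0,0,0,0,0.6]]}}

```text
clock: 22.6
position: [0.472, -0.0934, 0.1697]
tcp_rot: [-1.169, -1.267, 1.266]
wrist_force: [1.1, -0.1, 0.6]
grip_width: 0.0377
```

```bash
python3 - <<'E'
from h import *
inbal()
t=robot.snapshot("top");w=robot.snapshot("side")
a=cv2.resize(t["img"][140:290,270:430],None,fx=2.5,fy=2.5,interpolation=cv2.INTER_CUBIC)
b=cv2.resize(w["img"][140:300,280:460],None,fx=2.2,fy=2.2,interpolation=cv2.INTER_CUBIC)
c=np.zeros((380,800,3),np.uint8);c[:a.shape[0],:a.shape[1]]=a;c[:b.shape[0],402:402+b.shape[1]]=b
cv2.imwrite("pics/t9.png",c)
for x in(-.112,-.065):print("pred fin top",(proj(t,np.r_[BO+BX*(.067+x)+BY*.004,.06])-[270,140])*2.5, "side",(proj(w,np.r_[BO+BX*(.067+x)+BY*.004,.06])-[280,140])*2.2+[402,0])
E
```

```text
fin-grip in balance mm -219.4 4.6 tray x -124.4 F bal [ 1.06 -0.22]
pred fin top [189.55820717 227.83706103] side [582.38061884 225.63713984]
pred fin top [185.78342344 181.0420472 ] side [617.37991688 205.41313168]
```

View pics/t9.png

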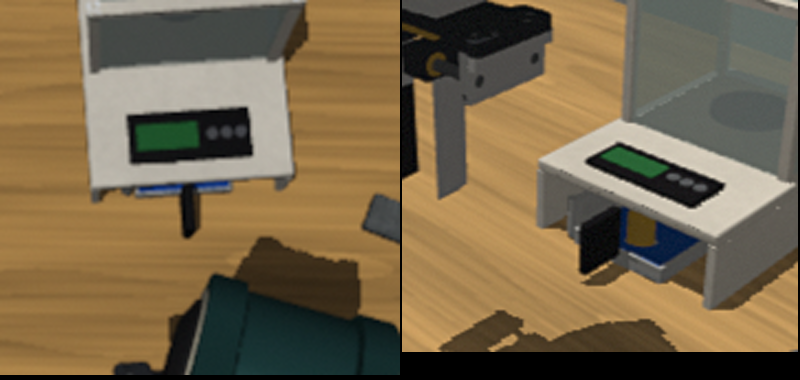

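The fin's end matches the predicted home position in the side view: seen at (582,222), predicted (582,226). The tray end is about flush with the face, the brass weight is upright, and the gripper is clear. I will hand in.

```bash
python3 -c "
from station import robot
print(robot.hand_in(), robot.read_state()['clock'])"
```

```text
the job is handed in; nothing more can be done
the job is handed in; nothing more can be done
```

The brass weight is in the empty well, the loaded tray is at the end stop, and I've let go of it. I handed the job in at about 23 s; no verdict was reported.

- **Placing:** I gripped the brass weight by its body and stood it in the well. Afterwards the top view showed it in the well with both steel weights upright.
- **Sliding in:** I held the tray by its fin, squared it to the balance and entered about 17 mm right of the middle line. I then moved left until it touched the left wall at about 5.5 N and ran in along it, with at most about 6 N side force.
- **End stop:** The tray stopped moving while the wrist force rose to about 17 N, under the 25 N limit. I eased off, opened the gripper and backed away.
- **Last checks:**
  - By the arm's own position, the tray is about 68 mm behind the face and 4 mm left of the middle line.
  - In the side view, the fin's outer end is within a few pixels of where it should be at home, and the brass weight stands upright. The wrist force is near zero.
- **Not confirmed:** The steel weights sit hidden under the deck, so I could not see them at the end. An attempt to check the tray's side edge by camera during the slide failed because the arm blocked the view; I relied on the measured forces for that part.

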